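# Pack the pan and clip the green checked-marker on the carton

## Task

Set the small black pan down upright on the bottom of the open carton without dropping or slamming it, and let go of it. Then take the green spring clip off its rail and clip it well down onto the top edge of the carton's leaning flap, over the green mark and in line with the flap, to show that the carton has been checked. Leave the red clip on its rail and the tub and tape roll where they stand.

Things in the scene. Friction and masses are not known exactly. Their poses are not given: they have to be found in the camera images.
- pan: small round black pan with a steel bow handle, 110 mm across at the rim, 92 mm at the foot, 38 mm high, 300 g, open; the handle across its top is a round bar 10 mm thick along the pan's x, whose straight part is 72 mm long with its centre line 66 mm above the underside. Origin: centre of the underside; z up.
- carton: fixed open cardboard carton, 200 x 200 mm outside, walls 75 mm high and 6 mm thick. Origin: centre of the underside, z up. Three flaps are folded down outside (their outer faces 108 mm from the middle); the flap on its +y side stands up, leaning outwards.
- carton_in (a point): centre of the carton's inner floor, 6 mm above its underside, axes as the carton's; the inside is 188 x 188 mm.
- carton_flap: the carton's leaning flap: a fixed board 190 mm long, 6 mm thick, 80 mm high, leaning outwards 35 degrees from vertical. Origin: middle of its top edge (mid thickness); x along the edge, y square to the board (outwards and down), z along the board, up and outwards. A green mark covers the middle of the edge (x -30 to 30 mm), 30 mm deep.
- clip_rail: fixed rail where clips are parked: an upright plate 180 mm long (x), 6 mm thick (y), top edge 70 mm above the table, on a foot 200 x 70 x 8 mm. Origin: centre of the underside.
- green_clip: green sprung clamp like a large clothes-peg, 84 mm tall, 24 mm wide (x), 48 mm over its handles (y), 70 g, parked upright on the rail plate. The frame is that of its -y half. Origin: midway between the jaw tips; z from jaws to handles; jaws open along y. Jaws 6 mm apart on the rail, tips flared; hinge axis along x at z = 38 mm; an edge can enter to z = 34 mm at most.
- green_clip_grip (a point): point midway between the round grips of the green clip's handles, at z = 80 mm of the clip (frame of its -y half). The grips are rubber rods 8 mm thick, 24 mm long (x), at y = +-20 mm. Squeezing them together along y (about 7 N, to a stop at about 31 mm over all) opens the jaws; letting go closes them.
- green_clip_jaw (a joint): hinge of the green clip's +y half, rad: 0 when the jaws hold a 6 mm board, grows as the handles are squeezed, 0.4 fully open (tips about 21 mm apart), -0.1 shut on nothing.
- red_clip: red clip of the same form and frame, parked on the same rail; leave it alone.
- tub: clear round plastic tub, 72 mm across, 110 mm tall, standing; leave it alone. Origin: centre of the underside.
- tape_roll: orange roll of tape lying flat, 96 mm across, 45 mm high; leave it alone. Origin: centre of the underside.
Not all that is in view belongs to the job. What is meant by the green_clip is not blue, and is the larger of those in its own colour. Of the things like the pan, leave any that is purple; of the rest the smaller one is meant.

How it is judged:
On the way, in this order (a step that is already met when the one before it is completed fails the run):
1. the pan stands upright on the carton's floor, let go (x of pan in the frame of carton_in between -0.05 and 0.05 m and y of pan in the frame of carton_in between -0.05 and 0.05 m and z of pan in the frame of carton_in between -0.004 and 0.006 m and angle between pan's own z axis and vertical below 0.1 rad and linear speed of pan below 0.02 m/s and contact force between pan and the fingers below 0.3 N), for 0.2 s.
2. the green clip grips the leaning flap's edge over the green mark, let go (x of green_clip in the frame of carton_flap between -0.025 and 0.025 m and y of green_clip in the frame of carton_flap between -0.006 and 0.006 m and z of green_clip in the frame of carton_flap between -0.04 and -0.01 m and angle between the z axis of green_clip and the z axis of carton_flap, either way round below 0.15 rad and angle between the y axis of green_clip and the y axis of carton_flap, either way round below 0.3 rad and value of joint green_clip_jaw between -0.06 and 0.1 rad and linear speed of green_clip below 0.02 m/s and contact force between green_clip and the fingers below 0.3 N), for 0.2 s.
At the end, for the whole second after the job is handed in: The pan stands upright and still on the carton floor, within 50 mm of its middle along x and y; the green clip, let go and still, grips the leaning flap: within 25 mm of the middle of the edge, the edge 10 to 40 mm inside the jaws, in line with the flap within 0.15 rad (x of pan in the frame of carton_in between -0.05 and 0.05 m and y of pan in the frame of carton_in between -0.05 and 0.05 m and z of pan in the frame of carton_in between -0.004 and 0.006 m and angle between pan's own z axis and vertical below 0.1 rad and linear speed of each of pan, green_clip below 0.02 m/s and x of green_clip in the frame of carton_flap between -0.025 and 0.025 m and y of green_clip in the frame of carton_flap between -0.006 and 0.006 m and z of green_clip in the frame of carton_flap between -0.04 and -0.01 m and angle between the z axis of green_clip and the z axis of carton_flap, either way round below 0.15 rad and angle between the y axis of green_clip and the y axis of carton_flap, either way round below 0.3 rad and value of joint green_clip_jaw between -0.06 and 0.1 rad and angular speed of green_clip below 0.1 rad/s); the robot touches nothing.
It fails at once if the pan is dropped or slammed into the carton (faster than 0.5 m/s when less than 60 mm above its floor) (linear speed of pan above 0.5 m/s and z of pan in the frame of carton_in between -0.01 and 0.06 m and x of pan in the frame of carton_in between -0.09 and 0.09 m and y of pan in the frame of carton_in between -0.09 and 0.09 m).
It fails at once if the red clip is moved more than 10 mm (distance of red_clip from where it was at the start of the episode above 0.01 m).
It fails at once if the tub is moved more than 15 mm (distance of tub from where it was at the start of the episode above 0.015 m).
It fails at once if the tape roll is moved more than 15 mm (distance of tape_roll from where it was at the start of the episode above 0.015 m).
It also fails if it takes over 67 s, if anything falls off the work surface, if the arm or the gripper's body presses on something with over 40 N, if the wrist force passes 120 N, or if a joint passes its speed limit or range.

## Robot

A 6-joint arm with a two-finger parallel gripper is mounted at the origin on the work surface. World frame = base frame: x ahead of the robot, y to its left, z up, the work surface at z = 0. Lengths are in m, angles in rad, forces in N, time in s.
With the tool pointing down it reaches from about 0.35 to 0.775 m from the base axis. Payload 7.3 kg.
Tool frame: the origin (TCP) lies between the finger pads; the fingertips stand 14 mm ahead of it and the grasp point (between the pads) lies 5 mm behind it; z points along the fingers, y is the line along which they close (so a half turn about z gives the same grasp; the last joint's range is limited). The gripper opens to 92 mm and grips with 3 to 60 N. Pads are 19 mm wide; open, the fingers measure 130 mm over their backs; the gripper's body (75 mm by 190 mm) begins 47 mm behind the grasp point.
Start: joints at [-1.41, 0.342, 1.524, -0, 1.275, -0.146], TCP at [0.159, -0.5, 0.241] pointing down, gripper open.
Joint ranges: [-2.53, 2.53], [-0.77, 2.02], [0.04, 2.7], [-1, 4.14], [0.28, 2.66], [-3.11, 3.11]. Speed limits (rad/s): [2.57, 2.57, 3.14, 3.14, 3.14, 3.14].

## Interface

Orientations are given as [roll, pitch, yaw] about the fixed x, y, z axes, in that order (R = Rz(yaw) Ry(pitch) Rx(roll)).
In Python, from cell import robot, eyes gives the robot as it stands. The module is installed in compiled form; this text tells all that it offers.
- The arm moves only by the shell command python3 -m handwheel 'ROWS' [FORCE]. ROWS is JSON, one flat list of numbers, 5 for each row, row after row: the shift along the world's x, y, z in mm, then the turn about the world's z in rad, then the opening, from 0 (shut) to 1 (fully open). In form: [x, y, z, spin, jaw, x, y, z, spin, jaw, ...]. A call has 1 to 8 rows; each row shifts and turns the commanded pose from where the row before left it; what a row does not reach is not made up. A row lasts 1/10 s, in which the tool goes at most 50 mm and 8.59 degrees, less where a joint would pass 70% of its speed; a pose out of reach is approached as far as the arm can. A call with a gripper value outside its range is refused whole. The fingers move at their own pace and stop on an object; FORCE is the grip in N (left out, the last holds). Time passes only in rows, so rows that do not move let the fingers close. It gives the time, the measured TCP pose, the force, the opening and the grip force at its end, in the units of the state.
- robot.observe(): the state, without advancing time (a new reading comes with each control period).
- eyes.read_camera(name): name is "scene" or "top" or "wrist"; returns (picture, depth): 384x512x3 uint8, blue, green, red; 384x512 float32, m along the optical axis (not along the pixel's ray), 0 where there is no reading.
- eyes.calibration(name): a dict with "fx", "fy", "cx", "cy" (pixels), "world_to_cam" (4x4, takes a point from world to camera coordinates). Camera axes: x right, y down, z forward; pixel columns grow to the right and rows downward; lengths in m; the calibration is good to about 2 mm. A picture is of the moment at which its call begins: read the wrist's pose just before it. calibration takes no time and is no camera call; for the wrist camera it gives the pose at the moment of the call.
- robot.hand_in(): hands the job in; it is judged then, once.
The state is a dict: "time": time; "qpos": joint angles; "qvel": joint speeds; "joint_efforts": joint torques, N m; "tool_pos": TCP position; "tool_rot": TCP orientation; "contact_force": force on the tool from outside, world axes, zero at the start; "torque": the same for the moment, N m; "opening": finger opening in m; "grip_force": force on a finger pad.
Only numpy, scipy, OpenCV 4.12 (cv2) and the standard library are available. Lean on these libraries where they do the work, as an engineer would, in place of code of your own. Each camera call takes 0.05 s, during which the arm holds its last target. There are 200 camera calls.

## Working session

There is one attempt and no reset: what is moved stays moved. The work goes in short steps, Python scripts to look and compute and a shell command to move; the robot and the scene stay as the last step left them, time stands still between calls to the robot, and variables do not carry over. Pictures are saved under pics/ and viewed, at most 10 in all, crops included, and the job is handed in when it is done.

```bash
mkdir -p pics; cat > h.py <<'E'
import numpy as np, cv2
from cell import robot, eyes
def cam(n):
    c=eyes.calibration(n); p,d=eyes.read_camera(n); return p,d,c
def pts(d,c):
    v,u=np.mgrid[:384,:512]
    P=np.stack([(u-c['cx'])/c['fx']*d,(v-c['cy'])/c['fy']*d,d],-1)
    T=np.linalg.inv(c['world_to_cam']); return P@T[:3,:3].T+T[:3,3]
E
python3 - <<'E'
from h import *
for n in('scene','top'):
    p,d,c=cam(n); np.savez(f'pics/{n}.npz',p=p,d=d,P=pts(d,c)); cv2.imwrite(f'pics/{n}.png',cv2.resize(p,(800,600)))
    print(n,np.linalg.inv(c['world_to_cam'])[:3].round(3).tolist(),c['fx'])
s=robot.observe();print({k:np.round(v,3).tolist() for k,v in s.items()})
E
```

```text
scene [[-0.831, 0.397, -0.39, 0.9], [0.557, 0.6, -0.575, 0.579], [0.006, -0.694, -0.72, 0.698]] 377.9863736931898
top [[0.012, -0.985, 0.171, 0.389], [-1.0, -0.012, -0.0, 0.126], [0.002, -0.171, -0.985, 1.177]] 398.61846482381435
{'time': 0.1, 'qpos': [-1.41, 0.343, 1.525, -0.0, 1.275, -0.146], 'qvel': [0.0, -0.002, -0.002, 0.001, 0.0, 0.0], 'joint_efforts': [0.001, -43.2, -24.469, 0.072, 0.053, -0.0], 'tool_pos': [0.159, -0.5, 0.24], 'tool_rot': [-3.14, -0.0, 0.307], 'contact_force': [0.395, -0.854, -0.243], 'torque': [-0.031, 0.006, 0.034], 'grip_force': 0.0, 'opening': 0.092}
```

View pics/scene.png

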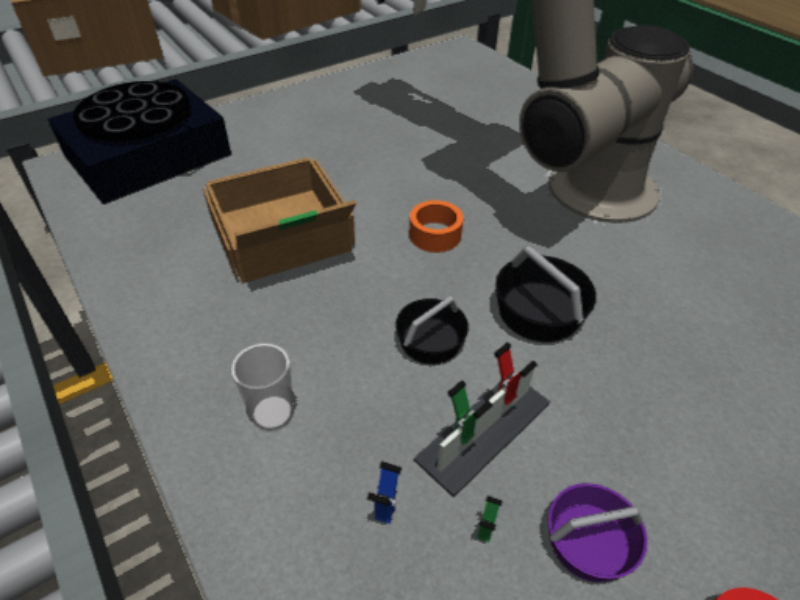

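View pics/top.png

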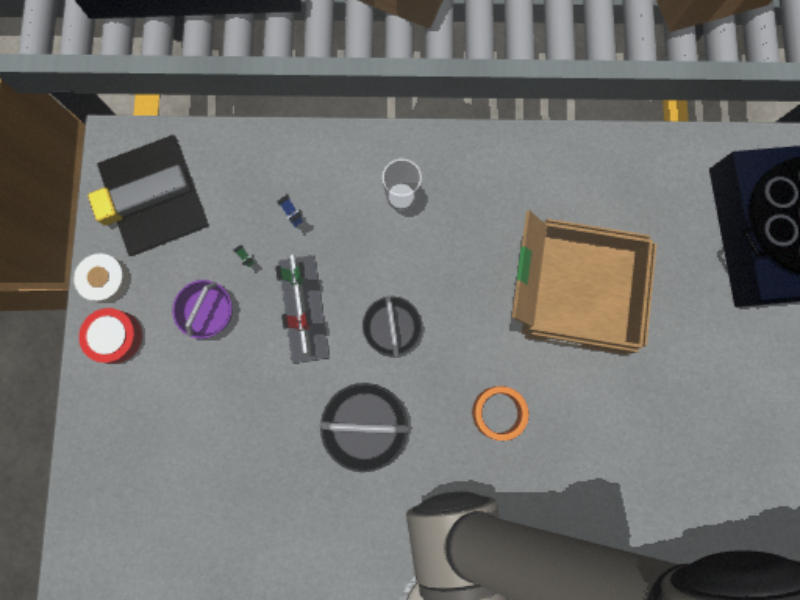

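The top view (800x600 pixels) shows the pan at (392,326) with its bar running image-vertical. The green clip is on the rail at (290,273) and the red one at (295,321). The carton is at (593,286) with the flap mark at (524,266). Next I measure them.

```bash
cat > m.py <<'E'
from h import *
def box(P,b): 
    return (P[...,0]>b[0])&(P[...,0]<b[1])&(P[...,1]>b[2])&(P[...,1]<b[3])&(P[...,2]>b[4])&(P[...,2]<b[5])
def rect(X,t):
    X=X.astype(np.float32); (c,s,a)=cv2.minAreaRect(X[:,:2]); print(t,len(X),'c',np.round(c,4),'size',np.round(s,4),'ang',round(a,2),'z',np.percentile(X[:,2],[2,50,98]).round(4))
for n in('scene','top'):
    f=np.load(f'pics/{n}.npz'); P=f['P']; hsv=cv2.cvtColor(f['p'],cv2.COLOR_BGR2HSV); H,S,V=hsv[...,0],hsv[...,1],hsv[...,2]
    ok=f['d']>0
    print(n)
    g=(H>50)&(H<80)&(S>110)&ok; r=((H<6)|(H>174))&(S>150)&ok; br=(H>8)&(H<22)&(S>60)&ok
    k,L,st,ce=cv2.connectedComponentsWithStats(g.astype(np.uint8))
    for i in range(1,k):
        if st[i,4]>8 and (L==i).sum() : rect(P[L==i],('green',ce[i].round(0)))
    k,L,st,ce=cv2.connectedComponentsWithStats(r.astype(np.uint8))
    for i in range(1,k):
        if st[i,4]>8: rect(P[L==i],('red',ce[i].round(0)))
    k,L,st,ce=cv2.connectedComponentsWithStats((br&box(P,(.1,.8,-.6,.4,-.01,.2))).astype(np.uint8))
    for i in range(1,k):
        if st[i,4]>40: 
            X=P[L==i]; rect(X,('brown',ce[i].round(0))); 
            if st[i,4]>1000 : rect(X[(X[:,2]<.078)&(X[:,2]>.068)],'rim'); rect(X[X[:,2]>.11],'flaptop'); rect(X[X[:,2]<.012],'floor')
    gm=(S<60)&(V>90)&ok
    k,L,st,ce=cv2.connectedComponentsWithStats((ok&box(P,(.1,.8,-.2,.5,.055,.08))&gm).astype(np.uint8))
    for i in range(1,k):
        if st[i,4]>15: rect(P[L==i],('grey high',ce[i].round(0)))
    k,L,st,ce=cv2.connectedComponentsWithStats((ok&(V<75)&(S<90)&box(P,(.1,.8,-.2,.5,.025,.05))).astype(np.uint8))
    for i in range(1,k):
        if st[i,4]>60: rect(P[L==i],('pan rim',ce[i].round(0)))
E
python3 m.py
```

```text
sceneTraceback (most recent call last):
  File "m.py", line 13, in <module>
    if st[i,4]>8 and (L==i).sum() : rect(P[L==i],('green',ce[i].round(0)))
                                    ~~~~^^^^^^^^^^^^^^^^^^^^^^^^^^^^^^^^^^
  File "m.py", line 5, in rect
    X=X.astype(np.float32); (c,s,a)=cv2.minAreaRect(X[:,:2]); print(t,len(X),'c',np.round(c,4),'size',np.round(s,4),'ang',round(a,2),'z',np.percentile(X[:,2],[2,50,98]).round(4))
                                    ~~~~~~~~~~~~~~~^^^^^^^^^
cv2.error: OpenCV(4.12.0) /io/opencv/modules/imgproc/src/convhull.cpp:143: error: (-215:Assertion failed) total >= 0 && (depth == CV_32F || depth == CV_32S) in function 'convexHull'
```

```bash
sed -i 's/X=X.astype(np.float32); /X=np.ascontiguousarray(X,np.float32)\n    if len(X)<4: return\n    /; s/X\[:,:2\])/X[:,:2].copy())/' m.py; python3 m.py
```

```text
scene
('green', array([334.,  21.])) 448 c [-0.7302 -0.9798] size [0.0673 0.0874] ang 45.76 z [-0.2862 -0.185  -0.0671]
('green', array([455.,  22.])) 2916 c [-0.8577 -0.5874] size [1.1345 0.3459] ang 59.39 z [-0.3079  0.0518  0.1027]
('green', array([190., 140.])) 144 c [ 0.6195 -0.0953] size [0.02  0.058] ang 83.09 z [0.1154 0.135  0.141 ]
('green', array([295., 258.])) 144 c [0.6079 0.2952] size [0.0212 0.0147] ang 9.41 z [0.0889 0.107  0.125 ]
('green', array([299., 274.])) 110 c [0.6082 0.3138] size [0.0249 0.0125] ang 40.72 z [0.0491 0.0747 0.1205]
('green', array([314., 327.])) 101 c [0.6418 0.4003] size [0.0112 0.0137] ang 35.26 z [0.0343 0.048  0.061 ]
('green', array([310., 341.])) 61 c [0.6573 0.4119] size [0.0137 0.0124] ang 37.69 z [0.0027 0.0187 0.0573]
('red', array([323., 233.])) 127 c [0.524  0.2804] size [0.0215 0.0138] ang 9.3 z [0.0888 0.1069 0.1248]
('red', array([328., 248.])) 104 c [0.5241 0.299 ] size [0.0255 0.0117] ang 37.1 z [0.0475 0.0744 0.1231]
('red', array([476., 380.])) 210 c [0.4632 0.614 ] size [0.0248 0.0848] ang 57.78 z [0.0382 0.0408 0.0431]
('br
[... 3258 characters left out ...]
65] ang 9.21 z [0.0641 0.069  0.0742]
('grey high', array([207., 272.])) 18 c [0.341  0.2434] size [0.011  0.0136] ang 3.96 z [0.0558 0.068  0.0789]
('grey high', array([258., 274.])) 17 c [0.336  0.1045] size [0.0117 0.0083] ang 86.36 z [0.0562 0.0662 0.0775]
('pan rim', array([239., 208.])) 111 c [0.5156 0.1555] size [0.1052 0.0465] ang 9.13 z [0.0261 0.0353 0.0418]
('pan rim', array([262., 206.])) 120 c [0.526 0.098] size [0.1038 0.0477] ang 8.97 z [0.0253 0.0357 0.0415]
('pan rim', array([232., 257.])) 178 c [0.3778 0.1727] size [0.139  0.0639] ang 88.22 z [0.0252 0.0376 0.0493]
('pan rim', array([231., 290.])) 221 c [0.2983 0.1757] size [0.1369 0.0632] ang 88.41 z [0.0258 0.0387 0.0497]
```

```bash
python3 -m handwheel '[30,35,0,-0.02,1,30,38,0,-0.02,1,30,38,0,-0.02,1,30,38,0,-0.02,1,30,38,0,-0.02,1,30,38,0,-0.02,1,30,38,0,-0.02,1,30,38,0,-0.017,1]' 20; python3 -m handwheel '[25,40,0,0,1,20,42,0,0,1,20,42,0,0,1,20,42,0,0,1,15,42,0,0,1,15,42,0,0,1,10,42,0,0,1,0,35,0,0,1]'
```

```text
time: 0.9
tool_pos: [0.3993, -0.1976, 0.2406]
tool_rot: [-3.142, 0.0, 0.149]
contact_force: [-0.0, -0.8, -0.3]
opening: 0.0918
grip_force: 0.0
time: 1.7
tool_pos: [0.5241, 0.1298, 0.2401]
tool_rot: [-3.141, 0.0, 0.151]
contact_force: [0.1, -0.4, 1.3]
opening: 0.0917
grip_force: 0.0
```

```bash
cat >> h.py <<'E'
def grab(n):
    p,d,c=cam(n); return p,d,pts(d,c)
E
cat > w.py <<'E'
import sys
from h import *
from m2 import *
E
python3 - <<'E'
from h import *
p,d,P=grab('wrist'); np.savez('pics/w1.npz',p=p,d=d,P=P); cv2.imwrite('pics/w1.png',p)
print(robot.observe()['tool_pos'],robot.observe()['tool_rot'])
X=P[(d>0)&(P[...,2]>.066)&(P[...,2]<.08)]; 
X=X[(abs(X[:,0]-.5235)<.06)&(abs(X[:,1]-.1285)<.03)]
print(len(X),cv2.minAreaRect(X[:,:2].astype(np.float32).copy()),np.median(X,0),X[:,2].max())
E
```

```text
[0.52313595 0.13403187 0.24008167] [-3.13845140e+00  6.23828483e-04  1.53187774e-01]
799 ((0.5252285599708557, 0.1282150000333786), (0.08197212964296341, 0.009115401655435562), 8.519935607910156) [0.52761944 0.12869721 0.07042007] 0.07294904460418095
```

```bash
python3 -m handwheel '[0,0,-45,0,1,0,0,-45,0,1,0,0,-45,0,1,0,0,-30,0,1,0,0,-14,0,1,0,0,0,0,1,0,0,0,0,0,0,0,0,0,0]' 30; python3 -m handwheel '[0,0,0,0,0,0,0,0,0,0,0,0,0,0,0]'
```

```text
time: 2.55
tool_pos: [0.5244, 0.1275, 0.0629]
tool_rot: [3.141, -0.002, 0.15]
contact_force: [-0.5, -0.1, -0.2]
opening: 0.0799
grip_force: 0.0
time: 2.85
tool_pos: [0.5238, 0.1275, 0.0623]
tool_rot: [3.141, -0.001, 0.15]
contact_force: [-0.2, 0.7, 0.3]
opening: 0.0562
grip_force: 0.0
```

```bash
python3 -m handwheel '[0,0,0,0,0,0,0,0,0,0,0,0,0,0,0,0,0,0,0,0,0,0,0,0,0,0,0,0,0,0,0,0,0,0,0]';  python3 -m handwheel '[0,0,15,0,0,0,0,35,0,0,0,0,45,0,0,0,0,40,0,0,0,0,0,0,0]'
python3 - <<'E'
from h import *
f=np.load('pics/scene.npz');P=f['P'];
for n in('scene','top'):
    f=np.load(f'pics/{n}.npz');P=f['P'];hsv=cv2.cvtColor(f['p'],cv2.COLOR_BGR2HSV)
    u=np.array([.988,-.156]);v=np.array([.156,.988]);c0=np.array([.597,-.236])
    Q=(P[...,:2]-c0); a=Q@u;b=Q@v;z=P[...,2]
    m=(abs(a)<.12)&(abs(b)<.2)&(f['d']>0)
    fl=m&(b>.09)&(z>.085)&(abs(a)<.09)
    B=b[fl];Z=z[fl]
    # distance along flap and normal (35deg)
    s=B*np.sin(.611)+Z*np.cos(.611); t=B*np.cos(.611)-Z*np.sin(.611)
    print(n,'s max',np.percentile(s,[50,90,97,99]).round(4),'t pct',np.percentile(t,[3,20,50,80,97]).round(4))
    print(' edge x', np.percentile(a[m&(z>.11)],[.5,99.5]).round(4),'mark x',np.percentile(a[m&(z>.11)&(hsv[...,0]>50)&(hsv[...,0]<80)&(hsv[...,1]>110)],[1,99]).round(4))
    w=m&(z>.069)&(z<.079); print(' rim a',np.percentile(a[w],[1,99]).round(4),'b',np.percentile(b[w],[1,99]).round(4))
    i=m&(z<.01)&(z>.003)&(abs(a)<.097)&(abs(b)<.097);print(' floor a',np.percentile(a[i],[1,99]).round(4),'b',np.percentile(b[i],[1,99]).round(4))
E
```

```text
time: 3.55
tool_pos: [0.5236, 0.1276, 0.0617]
tool_rot: [-3.141, 0.0, 0.15]
contact_force: [0.3, 1.2, -0.5]
opening: 0.0091
grip_force: 30.0
time: 4.05
tool_pos: [0.5263, 0.1278, 0.202]
tool_rot: [3.141, -0.01, 0.15]
contact_force: [1.7, 0.0, -3.2]
opening: 0.0088
grip_force: 30.0
scene s max [0.1796 0.199  0.2004 0.2014] t pct [0.0386 0.0424 0.0438 0.0443 0.0449]
 edge x [-0.0923  0.0961] mark x [-0.0281  0.0287]
 rim a [-0.1056  0.1096] b [-0.104   0.1077]
 floor a [-0.0923  0.086 ] b [-0.0917 -0.0152]
top s max [0.1725 0.1976 0.1994 0.2003] t pct [0.0357 0.0365 0.0372 0.0382 0.0423]
 edge x [-0.096   0.0926] mark x [-0.0283  0.0271]
 rim a [-0.1089  0.1069] b [-0.1048  0.1008]
 floor a [-0.0822  0.0927] b [-0.0903  0.0811]
```

```bash
python3 -m handwheel '[0,0,40,-0.03,0,5,-40,20,-0.04,0,10,-45,0,-0.04,0,10,-48,0,-0.04,0,10,-48,0,-0.04,0,10,-48,0,-0.04,0,10,-48,0,-0.04,0,10,-48,0,-0.036,0]';  python3 -m handwheel '[7,-45,0,0,0,0,-4,0,0,0,0,0,-30,0,0,0,0,-35,0,0,0,0,0,0,0]'
```

```text
time: 4.85
tool_pos: [0.588, -0.1993, 0.2546]
tool_rot: [-3.141, 0.003, -0.158]
contact_force: [2.1, 1.0, -4.1]
opening: 0.0093
grip_force: 30.0
time: 5.35
tool_pos: [0.5921, -0.2446, 0.1845]
tool_rot: [-3.137, 0.013, -0.156]
contact_force: [-1.5, 0.5, -4.3]
opening: 0.0088
grip_force: 30.0
```

```bash
python3 -m handwheel '[0,0,-30,0,0,0,0,-30,0,0,0,0,-20,0,0,0,0,-15,0,0,0,0,-10,0,0,0,0,-8,0,0,0,0,-5,0,0,0,0,0,0,0]'; python3 -m handwheel '[0,0,0,0,0,0,0,0,0,0]'
```

```text
time: 6.15
tool_pos: [0.5955, -0.2464, 0.0736]
tool_rot: [-3.142, 0.0, -0.156]
contact_force: [-0.1, 0.5, -4.3]
opening: 0.0087
grip_force: 30.0
time: 6.35
tool_pos: [0.596, -0.2467, 0.0746]
tool_rot: [3.141, -0.001, -0.156]
contact_force: [-1.4, -0.2, -3.5]
opening: 0.0088
grip_force: 30.0
```

Contact is expected at about .068, so I creep down until the force changes.

```bash
python3 -m handwheel '[0,0,-3,0,0,0,0,-2,0,0,0,0,0,0,0]'; python3 -m handwheel '[0,0,-1.5,0,0,0,0,0,0,0,0,0,0,0,0]';python3 -m handwheel '[0,0,-1.0,0,0,0,0,0,0,0,0,0,0,0,0]'
```

```text
time: 6.65
tool_pos: [0.5953, -0.2464, 0.0684]
tool_rot: [-3.141, 0.001, -0.156]
contact_force: [-0.6, 0.3, -3.7]
opening: 0.0086
grip_force: 30.0
time: 6.95
tool_pos: [0.5957, -0.2465, 0.068]
tool_rot: [3.141, -0.0, -0.156]
contact_force: [-2.5, 1.5, 4.2]
opening: 0.0088
grip_force: 30.0
time: 7.25
tool_pos: [0.5957, -0.2465, 0.068]
tool_rot: [3.141, -0.001, -0.156]
contact_force: [-5.1, 2.7, 9.7]
opening: 0.0089
grip_force: 30.0
```

```bash
python3 -m handwheel '[0,0,1.5,0,0,0,0,0,0,0.5,0,0,0,0,0.5,0,0,0,0,0.5,0,0,0,0,0.5,0,0,0,0,0.5]'; python3 -m handwheel '[0,0,20,0,0.5,0,0,40,0,0.5,0,0,50,0,0.6,0,0,50,0,0.7,0,0,30,0,0.8]'
python3 - <<'E'
from h import *
p,d,P=grab('top'); np.savez('pics/t2.npz',p=p,d=d,P=P); 
w,_,_=grab('wrist'); cv2.imwrite('pics/c2.png',np.hstack([cv2.resize(p[120:230,270:430],(480,330)),cv2.resize(w,(440,330))[:,:320]]))
X=P[(d>0)&(P[...,2]>.066)&(P[...,2]<.085)]; X=X[(abs(X[:,0]-.595)<.07)&(abs(X[:,1]+.246)<.03)]
print(len(X),cv2.minAreaRect(X[:,:2].astype(np.float32).copy()),np.percentile(X[:,2],[5,50,95]))
E
```

```text
time: 7.85
tool_pos: [0.5956, -0.2466, 0.0677]
tool_rot: [3.141, -0.0, -0.156]
contact_force: [0.2, 0.1, 0.2]
opening: 0.0434
grip_force: 0.0
time: 8.35
tool_pos: [0.5964, -0.2469, 0.2625]
tool_rot: [3.139, -0.006, -0.156]
contact_force: [0.8, 0.2, 0.5]
opening: 0.0654
grip_force: 0.0
102 ((0.5880246162414551, -0.24602140486240387), (0.011238649487495422, 0.07815954834222794), 82.23880767822266) [0.07032929 0.07573693 0.07930166]
```

View pics/c2.png

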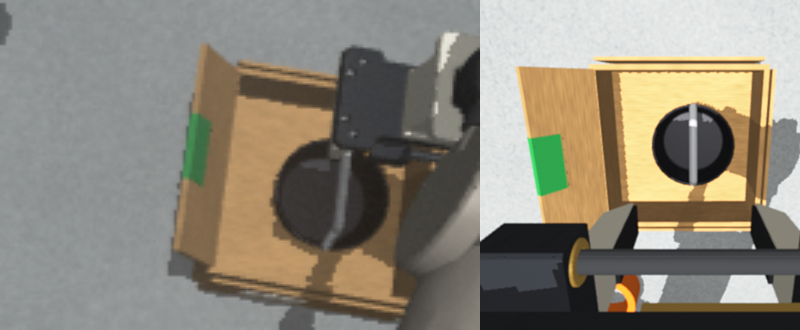

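The pan stands in the carton, released. Moving over to the clip.

```bash
python3 -m handwheel '[0,30,10,0.03,1,0,45,0,0.04,1,0,48,0,0.04,1,0,48,0,0.04,1,0,48,0,0.04,1,0,48,0,0.04,1,0,48,0,0.04,1,0,48,0,0.04,1]'; python3 -m handwheel '[0,48,0,0,1,0,48,0,0,1,5,48,0,0,1,5,30,0,0,1,0,13,0,0,1,0,0,0,0,1,0,0,0,0,1]'
python3 - <<'E'
from h import *
p,d,P=grab('wrist'); np.savez('pics/w3.npz',p=p,d=d,P=P); cv2.imwrite('pics/w3.png',p); print(robot.observe()['tool_pos'])
X=P[(d>0)&(P[...,2]>.105)&(P[...,2]<.135)&(abs(P[...,0]-.606)<.03)&(abs(P[...,1]-.304)<.05)]
u=np.array([.988,.156]);v=np.array([-.156,.988])
for lo in (.105,.11,.114,.118,.122):
    Y=X[(X[:,2]>lo)&(X[:,2]<lo+.006)]
    if len(Y)>5:
        a=Y[:,:2]@u;b=Y[:,:2]@v; print(lo,len(Y),'a',np.percentile(a,[2,50,98]).round(4),'b',np.percentile(b,[2,25,50,75,98]).round(4))
R=P[(d>0)&(P[...,2]>.062)&(P[...,2]<.076)&(abs(P[...,0]-.57)<.12)&(abs(P[...,1]-.3)<.06)]
b=R[:,:2]@v; print('rail',cv2.minAreaRect(R[:,:2].astype(np.float32).copy()),np.percentile(b,[5,50,95]),np.percentile(R[:,2],[50,95]), 'centre ab',np.array([.606,.304])@u,np.array([.606,.304])@v)
E
```

```text
time: 9.25
tool_pos: [0.5949, 0.1184, 0.2666]
tool_rot: [-3.142, 0.002, 0.155]
contact_force: [-0.2, 0.2, -0.7]
opening: 0.0915
grip_force: 0.0
time: 9.95
tool_pos: [0.6056, 0.3022, 0.2671]
tool_rot: [3.141, 0.001, 0.153]
contact_force: [-0.3, 0.1, -0.6]
opening: 0.0915
grip_force: 0.0
[0.60574181 0.30174163 0.26749679]
0.105 125 a [0.6371 0.6476 0.6568] b [0.1935 0.1963 0.2151 0.2168 0.2201]
0.11 131 a [0.637  0.6486 0.6568] b [0.1924 0.1946 0.2176 0.2186 0.2222]
0.114 129 a [0.6369 0.6474 0.6567] b [0.1916 0.1929 0.2186 0.2202 0.2218]
0.118 126 a [0.6367 0.6474 0.6584] b [0.1903 0.192  0.2204 0.2218 0.2257]
0.122 185 a [0.6349 0.6495 0.6588] b [0.1826 0.1896 0.2226 0.224  0.2303]
rail ((0.5588494539260864, 0.2967068552970886), (0.18006843328475952, 0.014742785133421421), 9.749959945678711) [0.20172227 0.20605459 0.20977466] [0.07028439 0.07176928] centre ab 0.646152 0.205816
```

View pics/w3.png

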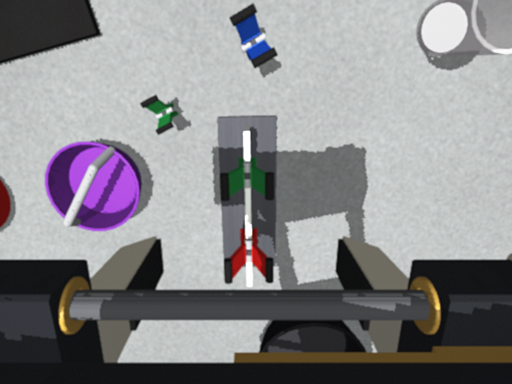

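```bash
python3 - <<'E'
from h import *
f=np.load('pics/w3.npz');P=f['P'];d=f['d'];V=f['p'].max(-1)
u=np.array([.988,.156]);v=np.array([-.156,.988]);a=P[...,:2]@u;b=P[...,:2]@v
for s,(l,h) in {'-':(.175,.195),'+':(.217,.237)}.items():
    m=(d>0)&(abs(a-.647)<.016)&(b>l)&(b<h)&(P[...,2]>.1)&(V<50)
    print(s,m.sum(),'z',np.percentile(P[m][:,2],[5,50,95,99]).round(4),'b',np.percentile(b[m],[2,50,98]).round(4),'a',np.percentile(a[m],[2,98]).round(4))
print(robot.observe()['tool_pos'])
E
```

```text
- 245 z [0.1244 0.1286 0.1299 0.1303] b [0.1834 0.1871 0.1906] a [0.6355 0.6588]
+ 230 z [0.1265 0.1288 0.1302 0.1309] b [0.2232 0.2265 0.2302] a [0.6346 0.6584]
[0.60574181 0.30174163 0.26749679]
```

```bash
python3 -m handwheel '[1,3,-40,0,1,0,0,-40,0,1,0,0,-40,0,1,0,0,-20,0,0.8,0,0,-6,0,0.7,0,0,0,0,0.6,0,0,0,0,0.5,0,0,0,0,0.5]' 15;python3 -m handwheel '[0,0,0,0,0,0,0,0,0,0,0,0,0,0,0,0,0,0,0,0,0,0,0,0,0,0,0,0,0,0,0,0,0,0,0]'
```

```text
time: 10.8
tool_pos: [0.6076, 0.3065, 0.1239]
tool_rot: [-3.141, -0.003, 0.153]
contact_force: [0.5, -0.6, 0.6]
opening: 0.0568
grip_force: 0.0
time: 11.5
tool_pos: [0.6065, 0.3065, 0.1216]
tool_rot: [3.142, 0.0, 0.154]
contact_force: [-0.3, 1.3, -1.0]
opening: 0.0294
grip_force: 15.0
```

```bash
python3 -m handwheel '[0,0,10,0,0,0,0,25,0,0,0,0,35,0,0,0,-10,40,-0.03,0,0,-35,30,-0.04,0,0,-45,0,-0.04,0,2,-45,0,-0.04,0,2,-45,0,-0.04,0]'; python3 -m handwheel '[2,-45,0,-0.04,0,2,-45,0,-0.04,0,2,-45,0,-0.04,0,3,-42,0,0,0,0,-30,0,0,0,0,-13,0,0,0,0,0,0,0,0,0,0,0,0,0]'
python3 - <<'E'
from h import *
print(robot.observe()['tool_pos'],robot.observe()['tool_rot'])
p,d,P=grab('wrist'); np.savez('pics/w4.npz',p=p,d=d,P=P)
q,d2,P2=grab('scene'); np.savez('pics/s4.npz',p=q,d=d2,P=P2)
cv2.imwrite('pics/c4.png',np.hstack([cv2.resize(q[60:200,110:270],(460,402)),cv2.resize(p,(340,402))]))
E
```

```text
time: 12.3
tool_pos: [0.6104, 0.1251, 0.2631]
tool_rot: [-3.142, -0.002, -0.037]
contact_force: [0.6, -0.3, -0.7]
opening: 0.0294
grip_force: 15.0
time: 13.1
tool_pos: [0.6196, -0.0923, 0.2621]
tool_rot: [-3.141, -0.0, -0.156]
contact_force: [0.3, -0.1, -0.7]
opening: 0.0297
grip_force: 15.0
[ 0.61961134 -0.09234319  0.26205691] [-3.14092079e+00 -1.40782205e-04 -1.55739732e-01]
```

View pics/c4.png

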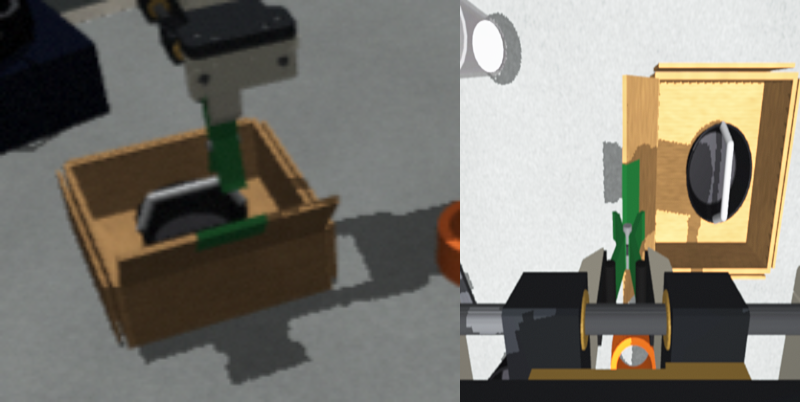

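```bash
cat > mm.py <<'E'
import sys
from h import *
u=np.array([.9878,-.1557]);v=np.array([.1557,.9878]);c0=np.array([.620,-.0902])
for n in sys.argv[1:]:
    f=np.load(f'pics/{n}.npz');P=f['P'];d=f['d'];hsv=cv2.cvtColor(f['p'],cv2.COLOR_BGR2HSV)
    a=(P[...,:2]-c0)@u;b=(P[...,:2]-c0)@v;z=P[...,2]
    near=(d>0)&(abs(a)<.1)&(abs(b)<.1)
    g=near&(hsv[...,0]>50)&(hsv[...,0]<85)&(hsv[...,1]>110)
    print(n)
    for lo in np.arange(.105,.26,.01):
        m=g&(z>lo)&(z<lo+.01)
        if m.sum()>5: print(' z%.3f'%lo,m.sum(),'a',np.percentile(a[m],[2,98]).round(4),'b',np.percentile(b[m],[2,25,50,75,98]).round(4))
    br=near&(((hsv[...,0]>8)&(hsv[...,0]<22)&(hsv[...,1]>60))|g)&(z>.09)&(z<.15)&(b>-.06)&(b<.03)
    B=b[br];Z=z[br];s=B*.5736+(Z-.1402)*.8192;t=B*.8192-(Z-.1402)*.5736
    print(' flap s',np.percentile(s,[90,97,99]).round(4),'t',np.percentile(t,[3,20,50,80,97]).round(4))
E
python3 mm.py s4 w4
```

```text
s4
 z0.115 33 a [-0.0274  0.0268] b [-0.0126 -0.0109 -0.0097 -0.0078 -0.006 ]
 z0.125 35 a [-0.0247  0.0287] b [-0.0058 -0.0043 -0.0032 -0.001   0.0009]
 z0.135 75 a [-0.0274  0.0279] b [-0.003  -0.0016  0.0001  0.0019  0.0032]
 z0.185 41 a [-0.0115  0.0078] b [-0.0142  0.0083  0.0093  0.0104  0.0132]
 z0.195 37 a [-0.0111  0.0075] b [-0.0109  0.0064  0.0074  0.0088  0.011 ]
 z0.205 44 a [-0.0112  0.0082] b [0.0003 0.0041 0.0054 0.0071 0.0086]
 z0.215 39 a [-0.0113  0.0075] b [0.0013 0.0032 0.0041 0.0053 0.0072]
 z0.225 30 a [-0.0103  0.0082] b [0.0022 0.0038 0.0044 0.005  0.0063]
 z0.235 18 a [-0.0104  0.0082] b [0.0043 0.0055 0.0062 0.007  0.0094]
 flap s [-0.0002  0.001   0.0015] t [-0.002   0.0017  0.0032  0.0037  0.0042]
w4
 z0.115 282 a [-0.0158  0.0301] b [-0.0191 -0.0179 -0.0165 -0.0152 -0.014 ]
 z0.125 447 a [-0.0205  0.03  ] b [-0.0143 -0.0123 -0.0105 -0.0088 -0.0071]
 z0.135 644 a [-0.0168  0.0299] b [-0.0071 -0.0045 -0.002   0.0004  0.0022]
 z0.175 14 a [-0.0086  0.0068] b [0.0115 0.0115 0.0119 0.0121 0.0122]
 z0.185 272 a [-0.0106  0.0087] b [-0.0212 -0.0194 -0.0174  0.0098  0.0115]
 z0.195 185 a [-0.0092  0.0087] b [-0.0169 -0.0159 -0.0134  0.0067  0.0082]
 z0.205 177 a [-0.0068  0.0088] b [-0.015  -0.0134 -0.0106  0.0043  0.0064]
 z0.215 125 a [0.0015 0.0088] b [-0.0124 -0.0104 -0.0078  0.0023  0.0048]
 z0.225 316 a [-0.0103  0.0088] b [-0.0097 -0.0054 -0.0014 -0.0002  0.0043]
 z0.235 348 a [-0.0097  0.0087] b [-0.0109 -0.0068  0.0009  0.0019  0.0057]
 z0.245 396 a [-0.0096  0.0088] b [-0.0118 -0.0081  0.0029  0.0042  0.0079]
 z0.255 227 a [-0.0096  0.0104] b [-0.0114 -0.0086  0.0051  0.0056  0.0079]
 flap s [-0.0013 -0.0005 -0.0002] t [-0.0032 -0.0027 -0.0023 -0.0018  0.0024]
```

```bash
python3 -m handwheel '[0,0.5,-20,0,0,0,0,-15,0,0,0,0,-8,0,0,0,0,0,0,0]'; python3 -m handwheel '[0,0,-5,0,0,0,0,-4,0,0,0,0,0,0,0,0,0,0,0,0]'; python3 -m handwheel '[0,0,-3,0,0,0,0,0,0,0,0,0,0,0,0]'
```

```text
time: 13.6
tool_pos: [0.6192, -0.0917, 0.2177]
tool_rot: [-3.141, 0.002, -0.155]
contact_force: [-0.1, 0.1, -1.0]
opening: 0.0294
grip_force: 15.0
time: 14.0
tool_pos: [0.6197, -0.093, 0.21]
tool_rot: [3.141, -0.0, -0.156]
contact_force: [0.0, 0.8, -0.8]
opening: 0.0295
grip_force: 15.0
time: 14.3
tool_pos: [0.6196, -0.093, 0.2067]
tool_rot: [3.142, 0.0, -0.156]
contact_force: [-0.2, -0.5, -0.8]
opening: 0.0301
grip_force: 15.0
```

```bash
python3 -m handwheel '[0,0,-2,0,0,0,0,0,0,0,0,0,0,0,0]'; python3 -m handwheel '[0,0,-2,0,0,0,0,0,0,0,0,0,0,0,0]'; python3 -m handwheel '[0,0,-2,0,0,0,0,0,0,0,0,0,0,0,0]'
```

```text
time: 14.6
tool_pos: [0.6196, -0.093, 0.2047]
tool_rot: [3.142, 0.0, -0.156]
contact_force: [0.3, -0.9, 0.1]
opening: 0.0295
grip_force: 15.0
time: 14.9
tool_pos: [0.6195, -0.093, 0.2027]
tool_rot: [3.142, 0.0, -0.156]
contact_force: [-0.1, 0.9, -1.2]
opening: 0.0295
grip_force: 15.0
time: 15.2
tool_pos: [0.6196, -0.0929, 0.2006]
tool_rot: [-3.142, 0.0, -0.156]
contact_force: [-0.5, 0.6, -0.2]
opening: 0.03
grip_force: 15.0
```

```bash
python3 -m handwheel '[0,0,-2,0,0,0,0,0,0,0,0,0,0,0,0]'; python3 -m handwheel '[0,0,-2,0,0,0,0,0,0,0,0,0,0,0,0]'
python3 - <<'E'
from h import *
p,d,P=grab('wrist'); np.savez('pics/w5.npz',p=p,d=d,P=P)
q,d2,P2=grab('scene'); np.savez('pics/s5.npz',p=q,d=d2,P=P2)
E
python3 mm.py s5 w5
```

```text
time: 15.5
tool_pos: [0.6196, -0.0928, 0.1986]
tool_rot: [-3.141, 0.0, -0.156]
contact_force: [0.4, 1.0, -1.0]
opening: 0.0295
grip_force: 15.0
time: 15.8
tool_pos: [0.62, -0.0929, 0.1975]
tool_rot: [-3.142, -0.001, -0.156]
contact_force: [-0.3, 2.8, 5.2]
opening: 0.0296
grip_force: 15.0
s5
 z0.115 45 a [-0.0255  0.0278] b [-0.0124 -0.01   -0.0064  0.0097  0.0111]
 z0.125 49 a [-0.0245  0.0267] b [-0.0057 -0.0008  0.0073  0.0084  0.0102]
 z0.135 88 a [-0.0269  0.0277] b [-0.0098 -0.001   0.0021  0.0058  0.0078]
 z0.145 31 a [-0.0109  0.0085] b [0.0025 0.0039 0.0046 0.0056 0.0079]
 z0.155 35 a [-0.0101  0.0083] b [-0.0072  0.0019  0.0031  0.004   0.0053]
 z0.165 25 a [-0.0105  0.0088] b [-0.0091  0.0035  0.0047  0.0054  0.0065]
 flap s [0.0005 0.0065 0.0092] t [-0.0022  0.0015  0.0033  0.0039  0.0158]
w5
 z0.115 445 a [-0.0207  0.0302] b [-0.0217 -0.019  -0.0169 -0.0142  0.0117]
 z0.125 549 a [-0.0096  0.0304] b [-0.019  -0.0132 -0.0105 -0.0083  0.0086]
 z0.135 779 a [-0.0272  0.0304] b [-0.0164 -0.0057 -0.0025  0.0007  0.0067]
 z0.145 166 a [-0.003   0.0106] b [-0.014  -0.0123 -0.0097  0.0031  0.0058]
 z0.155 218 a [-0.0101  0.0089] b [-0.0112 -0.0059 -0.0048 -0.0013  0.0038]
 z0.165 325 a [-0.0104  0.0089] b [-0.0105 -0.0064 -0.0007  0.0004  0.0048]
 z0.175 379 a [-0.0097  0.0091] b [-0.012  -0.0078  0.0014  0.0024  0.0061]
 z0.185 392 a [-0.0094  0.0092] b [-0.0127 -0.0091  0.0033  0.0046  0.0078]
 z0.195 64 a [-0.0078  0.011 ] b [-0.0119  0.0051  0.0053  0.0054  0.0068]
 flap s [-0.0011 -0.0004  0.0009] t [-0.0071 -0.0027 -0.0023 -0.0018  0.0036]
```

```bash
python3 -m handwheel '[0,0,0,0,0.45,0.6,4,0,0,0.55,0.6,4,0,0,0.65,0.6,4,0,0,0.75,0.6,4,0,0,0.85,0.6,4,0,0,0.95,0.6,4,0,0,1,0,0,0,0,1]'; python3 -m handwheel '[0.6,4,0,0,1,0.6,4,0,0,1,0.6,4,0,0,1,0,0,0,0,1,0,0,0,0,1]'
python3 - <<'E'
from h import *
p,d,P=grab('wrist'); np.savez('pics/w6.npz',p=p,d=d,P=P)
q,d2,P2=grab('scene'); np.savez('pics/s6.npz',p=q,d=d2,P=P2)
cv2.imwrite('pics/c6.png',np.hstack([cv2.resize(q[60:200,110:270],(460,402)),cv2.resize(p,(340,402))]))
E
python3 mm.py s6 w6
```

```text
time: 16.7
tool_pos: [0.6233, -0.0685, 0.1968]
tool_rot: [3.141, -0.0, -0.156]
contact_force: [-0.4, -0.3, 0.6]
opening: 0.0885
grip_force: 0.0
time: 17.2
tool_pos: [0.625, -0.0569, 0.1967]
tool_rot: [3.141, -0.0, -0.156]
contact_force: [1.2, 0.5, 0.1]
opening: 0.0917
grip_force: 0.0
s6
 z0.115 28 a [-0.0087  0.027 ] b [-0.0126 -0.0094 -0.0051 -0.0026 -0.0004]
 z0.125 24 a [-0.0063  0.0288] b [-0.0055 -0.0025  0.0005  0.0035  0.0059]
 z0.135 38 a [0.001  0.0292] b [-0.0065 -0.0014  0.0004  0.0033  0.0117]
 z0.155 15 a [-0.0042  0.0087] b [0.0081 0.0114 0.0126 0.0199 0.0284]
 flap s [-0.0003  0.0011  0.0063] t [-0.002   0.0019  0.0033  0.0038  0.0086]
w6
 z0.115 233 a [-0.0274  0.0302] b [-0.0191 -0.0179 -0.0166 -0.0153 -0.0141]
 z0.125 594 a [-0.0266  0.0302] b [-0.0188 -0.0149 -0.0126 -0.0098 -0.007 ]
 z0.135 1008 a [-0.0273  0.0302] b [-0.0119 -0.0064 -0.0027  0.0002  0.0043]
 z0.145 344 a [-0.0111  0.0087] b [-0.0054 -0.0029 -0.0008  0.0011  0.0171]
 z0.155 957 a [-0.011   0.0087] b [0.002  0.0081 0.02   0.0244 0.0287]
 z0.165 1017 a [-0.0106  0.0088] b [0.0081 0.031  0.0356 0.0395 0.044 ]
 z0.175 351 a [-0.0102  0.009 ] b [0.0102 0.0152 0.0444 0.046  0.0471]
 z0.185 62 a [0.0065 0.0102] b [0.0123 0.0139 0.0153 0.0166 0.0182]
 z0.195 32 a [0.0065 0.0111] b [0.0137 0.0141 0.0145 0.0186 0.0212]
 flap s [-0.0008 -0.      0.0038] t [-0.0074 -0.0026 -0.0023 -0.0018  0.003 ]
```

View pics/c6.png

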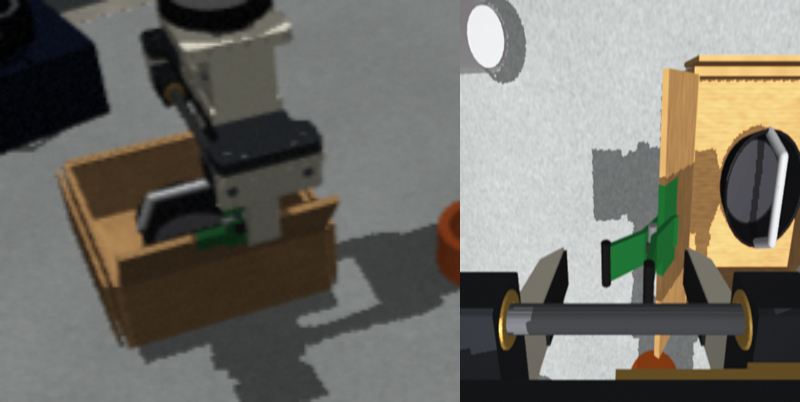

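```bash
python3 -m handwheel '[0,0,10,0,1,0,0,30,0,1,0,0,40,0,1,0,0,40,0,1,0,-20,30,0,1,0,-20,0,0,1,0,0,0,0,1,0,0,0,0,1]'
python3 - <<'E'
from h import *
from h import *
p,d,P=grab('wrist'); np.savez('pics/w7.npz',p=p,d=d,P=P); cv2.imwrite('pics/w7.png',p)
q,d2,P2=grab('scene')
cv2.imwrite('pics/c7.png',np.hstack([cv2.resize(q[60:200,110:270],(460,402)),cv2.resize(p,(340,402))]))
u=np.array([.9878,-.1557]);v=np.array([.1557,.9878]);c0=np.array([.620,-.0902])
for n,P,d,p in(('w',P,d,p),('s',P2,d2,q)):
    hsv=cv2.cvtColor(p,cv2.COLOR_BGR2HSV)
    a=(P[...,:2]-c0)@u;b=(P[...,:2]-c0)@v;z=P[...,2]-.1402
    s=b*.5736+z*.8192;t=b*.8192-z*.5736
    g=(d>0)&(abs(a)<.06)&(abs(b)<.1)&(z>-.06)&(hsv[...,0]>50)&(hsv[...,0]<85)&(hsv[...,1]>110)
    dk=(d>0)&(abs(a)<.02)&(b>0)&(b<.1)&(z>.01)&(z<.08)&(hsv[...,2]<60)
    print(n,'dark rods s',np.percentile(s[dk],[5,50,95]).round(4),'t',np.percentile(t[dk],[5,25,50,75,95]).round(4))
    for lo in np.arange(-.04,.07,.008):
        m=g&(s>lo)&(s<lo+.008)
        if m.sum()>5: print(' s%.3f'%lo,m.sum(),'a',np.percentile(a[m],[2,98]).round(4),'t',np.percentile(t[m],[2,25,50,75,98]).round(4))
E
```

```text
time: 18.1
tool_pos: [0.6247, -0.0971, 0.3468]
tool_rot: [-3.141, 0.0, -0.157]
contact_force: [0.3, 0.2, 0.0]
opening: 0.0917
grip_force: 0.0
w dark rods s [0.0579 0.061  0.0625] t [-0.0232 -0.0221 -0.0193  0.0177  0.0203]
 s-0.032 83 a [-0.0265  0.0296] t [-0.0034 -0.0029 -0.0027 -0.0025 -0.0021]
 s-0.024 188 a [-0.0266  0.0298] t [-0.0093 -0.0077 -0.003  -0.0027 -0.0021]
 s-0.016 211 a [-0.0267  0.0294] t [-0.0081 -0.0071 -0.0032 -0.0027 -0.0021]
 s-0.008 368 a [-0.0269  0.0297] t [-0.0078 -0.0035 -0.0026  0.0002  0.0039]
 s0.000 103 a [-0.0111  0.0224] t [-0.008  -0.0075 -0.0071 -0.0064  0.004 ]
 s0.008 88 a [-0.0112  0.0086] t [-0.0081 -0.0076 -0.0073 -0.007  -0.0042]
 s0.016 90 a [-0.0102  0.0087] t [-0.008  -0.0077 -0.0074 -0.0069  0.0041]
 s0.024 104 a [-0.0091  0.0087] t [-0.011  -0.0093 -0.0063  0.0056  0.0076]
 s0.032 180 a [-0.0102  0.0087] t [-0.014  -0.0113  0.0082  0.0091  0.0107]
 s0.040 202 a [-0.0103  0.0087] t [-0.017  -0.0142  0.0112  0.0124  0.0137]
 s0.048 178 a [-0.0104  0.0085] t [-0.0186  0.0138  0.0148  0.0158  0.0173]
 s0.056 78 a [-0.009  0.011] t [-0.0238 
[... 291 characters left out ...]
0.003  0.0037 0.0063 0.0084 0.0092]
 s-0.008 34 a [-0.0095  0.029 ] t [-0.0044  0.0005  0.0032  0.0071  0.0086]
 s0.000 13 a [0.0072 0.0279] t [-0.0003  0.0002  0.0028  0.0044  0.0078]
 s0.008 8 a [0.0026 0.0108] t [0.0037 0.0065 0.008  0.0087 0.0094]
 s0.016 7 a [-0.0027  0.0084] t [-0.0073 -0.0055 -0.0041  0.0023  0.007 ]
 s0.024 23 a [-0.0096  0.008 ] t [-0.0078 -0.0055 -0.0044 -0.0031  0.0056]
 s0.032 26 a [-0.0098  0.0088] t [-0.0102 -0.0087 -0.0075 -0.0056  0.0112]
 s0.040 27 a [-0.01    0.0085] t [-0.0144 -0.0118 -0.0106 -0.01    0.012 ]
 s0.048 25 a [-0.0105  0.0073] t [-0.0161 -0.0152 -0.0144 -0.013   0.0016]
 s0.056 12 a [-0.012   0.0108] t [-0.0172 -0.0152  0.0175  0.0238  0.0241]
```

View pics/c7.png

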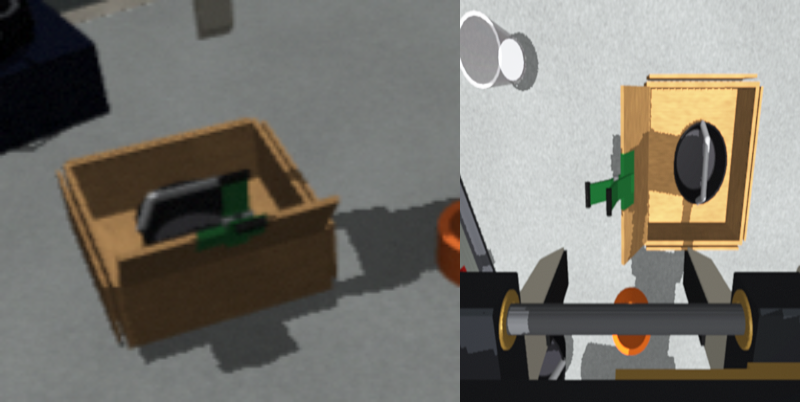

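The clip is aligned with the flap: jaw tips about 22 mm below the edge, centred within 1–2 mm. The pan is upright and the robot is clear, so I hand in.

```bash
python3 -c "
from cell import robot
print(robot.hand_in())"
```

```text
the job is handed in; nothing more can be done
None
```

The job is handed in, with no verdict returned: the pan stands upright and released in the carton, and the green clip grips the leaning flap over its mark, in line with the board and about 22 mm down.

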